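Wedge the rocking tool chest steady

ROBOT

A 6-joint arm with a two-finger parallel gripper is mounted at the origin on the work surface. World frame = base frame: x ahead of the robot, y to its left, z up, the work surface at z = 0. Lengths are in m, angles in rad, forces in N, time in s.
With the tool pointing down it reaches from about 0.275 to 0.85 m from the base axis. Payload 19 kg.
Tool frame: the origin (TCP) lies midway between the tips of the shut fingers; the grasp point (between the pads) lies 19 mm behind it; z points along the fingers, y is the direction in which the jaws open and shut (so a half turn about z gives the same grasp; the last joint's range is limited). The gripper opens to 85 mm and grips with 20 to 120 N. Pads are 22 mm wide; open, the fingers measure 114 mm over their backs; the gripper's body (76 mm by 85 mm) begins 54 mm behind the grasp point. The pads swing forward as they close: fully open they stand 13 mm farther back than shut.
Start: joints at [-1.285, 0.15, 1.437, -0, 1.554, -0.134], TCP at [0.234, -0.525, 0.231] pointing down, gripper open.
Joint ranges: [-2.8, 2.8], [-0.68, 2.1], [0.12, 2.68], [-1.39, 4.53], [0.16, 2.79], [-2.81, 2.81]. Speed limits (rad/s): [1.89, 1.89, 2.22, 3.01, 3.01, 3.01].

INTERFACE

Orientations are given as a unit quaternion [x, y, z, w].
In Python, from plant import state, snapshot, camera_params, finish_job gives the robot as it stands.
- The arm moves only by the shell command python3 -m crank 'ROWS' [FORCE]. ROWS is JSON, a list that holds one entry, the list of rows, each a list of 7 numbers: the finger opening in cm, from 0 to 8.54, then the shift along the tool's x, y, z in cm, then the turn, a rotation vector about the tool's x, y, z in rad. A call has 1 to 8 rows; each row is the pose to reach, as a shift and turn from the pose commanded when the call began, along the tool's axes at that moment; what a row does not reach only later rows make up. A row lasts 1/10 s, in which the tool goes at most 50 mm and 8.59 degrees, less where a joint would pass 70% of its speed; a pose out of reach is approached as far as the arm can. A call with a gripper value outside its range is refused whole. The fingers move at their own pace and stop on an object; FORCE is the grip in N (left out, the last holds). Time passes only in rows, so rows that repeat a pose let the fingers close. It gives the time, the measured TCP pose, the force and the opening at its end, in the units of the state.
- state(): the state, without advancing time (a new reading comes with each control period).
- snapshot(name): name is "scene" or "top" or "wrist"; returns the picture (480x640x3 uint8, red, green, blue); there is no depth.
- camera_params(name): a dict with "mtx" (3x3 intrinsics, pixels), "rvec" (rotation vector, rad) and "tvec" (3), from world to camera coordinates, as OpenCV has them. Camera axes: x right, y down, z forward; pixel columns grow to the right and rows downward; lengths in m; the calibration is good to about 2 mm. A picture is of the moment at which its call begins: read the wrist's pose just before it. camera_params takes no time and is no camera call; for the wrist camera it gives the pose at the moment of the call.
- finish_job(): hands the job in, once; it reports no verdict.
The state is a dict: "time": time; "joint_positions": joint angles; "joint_vel": joint speeds; "joint_efforts": joint torques, N m; "tool_pos": TCP position; "eef_rot": TCP orientation; "ft_force": force on the tool from outside, world axes, zero at the start; "torque": the same for the moment, N m; "finger_gap": opening from 0.0 (shut) to 1.0 (fully open).
Only numpy, scipy, OpenCV 4.12 (cv2) and the standard library are available. Lean on these libraries where they do the work, as an engineer would, in place of code of your own. Each camera call takes 0.05 s, during which the arm holds its last target.

TASK

The little wooden tool chest on the jeweller's bench rocks, because the foot under its red-dotted corner is too short. With the fingertips, push the orange wedge along the bench under that foot until the chest no longer rocks when you press on the red dot, without jacking the other feet off the bench, shoving the chest along, or lifting anything, and leave the other things alone. Finish while holding a firm downward push of about 7 N on the red dot, off the wedge, with the chest standing level and still.

Things in the scene. Friction and masses are not known exactly. Their poses are not given: they have to be found in the camera images.
- chest: loose light-wood tool chest, 2.3 to 3 kg, 150 mm along x, 200 mm along y, flat top 63 mm up; origin on the bench under its centre, z up. Case underside 18 mm up. White feet at x = +-60, y = +-85 mm: three round, 12 mm wide; the one at (60, 85) square, 22 mm, short. A steel block 42 x 42 x 24 mm is fixed on top at (-45, -70). Left alone it stands level on three; 2 to 5 N down on the dot tips it
- corner_mark (a point): centre of the red dot (20 mm across) on the top of the chest, 63 mm above the bench, at chest x = 55, y = 80 mm: nearly over the short foot; the place to press
- short_foot (a point): under the short foot, chest (60, 85, 6) mm. Its real gap to the bench is 6 to 11 mm, differs each time and does not yield. Its outer lower edge (chest y = 96) meets the wedge's slope. Once the wedge fills the gap, the force to push it on rises sharply, from about 1 N to 7 to 12 N; pushing on then shoves the chest away
- foot_a (a point): centre of the underside of the sound foot at chest (-60, 85), on the bench when the chest stands right
- foot_b (a point): centre of the underside of the sound foot at chest (60, -85), on the bench when the chest stands right
- foot_c (a point): centre of the underside of the sound foot at chest (-60, -85), on the bench when the chest stands right
- wedge: loose orange wedge, 0.12 kg, flat on the bench, 132 mm along y, 40 mm wide; origin centre of underside. Thin edge (3 mm high) at y = -66; the top rises 0.15 mm per mm to 21 mm at y = 54; from there to y = 66 an upright heel block 30 mm high. Starts on the chest's +y side, thin edge towards the short foot, in line with it within 6 mm and 0.12 rad, 25 to 60 mm from the foot's centre
- wedge_edge (a point): middle of the wedge's thin edge, on the bench
- wedge_heel (a point): centre of the flat end face of the wedge's heel, 15 mm above its underside, 66 mm from the origin along the wedge's +y: the place to push. Pushed along its own -y (about the chest's -y) the wedge goes under the short foot
- tin: bystander: aluminium tin, 48 mm across, 26 mm high, beside the wedge; origin under its centre
- graver: bystander: graver with wooden bulb handle, about 127 mm long along its y, 33 mm high, origin on the bench under its middle
- burr_block: bystander: dark wooden block 40 x 70 mm, 45 mm high with its burrs, origin under its centre
Things that resemble listed ones, but are neither listed nor needed, are in the scene too. There is more than one size of the wedge; the job needs the middle-sized.

How it is judged:
On the way:
1. the wedge is pushed under the short foot (y of wedge_edge in the frame of chest below 0.088 m and x of wedge_edge in the frame of chest between 0.03 and 0.09 m), for 0.1 s.
At the end, for the whole second after the job is handed in: Fingers press the chest with over 4 N within 45 mm of the red dot, off the wedge; the wedge lies flat, its thin edge under the short foot (chest y below 88 mm), carrying over 1.5 N; the chest is still, within 0.010 rad of level, its three sound feet under 1.8 mm off the bench (contact force between the fingers and chest above 4 N and horizontal distance between the grasp point and corner_mark below 0.045 m and contact force between wedge and chest above 1.5 N and contact force between the fingers and wedge below 0.3 N and angle between chest's own z axis and vertical below 0.01 rad and height (world z) of each of foot_a, foot_b, foot_c below 0.0018 m and y of wedge_edge in the frame of chest below 0.088 m and height (world z) of wedge below 0.004 m and linear speed of each of chest, wedge below 0.01 m/s); the arm keeps its last pose, push and grip.
It fails at once if the wedge is lifted or tipped (height (world z) of wedge above 0.015 m or angle between wedge's own z axis and vertical above 0.3 rad).
It fails at once if the chest is lifted or tipped up (height (world z) of chest above 0.015 m or angle between chest's own z axis and vertical above 0.2 rad).
It fails at once if the chest is shoved more than 25 mm along the bench (distance of chest from where it was at the start of the episode above 0.025 m).
It fails at once if a bystander is moved more than 20 mm (distance of any of tin, graver, burr_block from where it was at the start of the episode above 0.02 m).
It also fails if it takes over 48 s, if anything falls off the work surface, if the arm or the gripper's body presses on something with over 40 N, if the wrist force passes 120 N, or if a joint passes its speed limit or range.

## Working session

There is one attempt and no reset: what is moved stays moved. The work goes in short steps, Python scripts to look and compute and a shell command to move; the robot and the scene stay as the last step left them, time stands still between calls to the robot, and variables do not carry over. Pictures are saved under pics/ and viewed, and the job is handed in when it is done.

```bash
ls; mkdir -p pics; python3 - <<'E'
from plant import *
import cv2
print(state())
for n in ("scene","top","wrist"):
    p=camera_params(n); print(n,p)
    cv2.imwrite(f"pics/{n}0.png",snapshot(n)[:,:,::-1])
E
```

```text
pics
{'time': 0.0, 'joint_positions': array([-1.28498052e+00,  1.50983407e-01,  1.43803154e+00,  9.21166016e-06,
        1.55380600e+00, -1.33987789e-01]), 'joint_vel': array([ 0.00157826, -0.00040066,  0.00111556, -0.00065652,  0.00133039,
       -0.00041134]), 'joint_efforts': array([ 5.73949565e-04, -7.13042521e+01, -5.70874250e+01, -3.96685655e-04,
        8.43446294e-03, -1.73912540e-04]), 'tool_pos': array([ 0.23427912, -0.52483424,  0.23067669]), 'eef_rot': array([ 9.78051213e-01,  2.08363738e-01, -4.19854755e-05, -6.12723963e-04]), 'ft_force': array([ 0.39372064,  0.32481036, -0.14910908]), 'torque': array([ 0.01484322, -0.03107169,  0.02888056]), 'finger_gap': 0.9963137156076576}
scene {'mtx': array([[592.31517546,   0.        , 322.55761396],
       [  0.        , 592.31517546, 244.08221811],
       [  0.        ,   0.        ,   1.        ]]), 'rvec': array([ 1.52690797,  2.09595284, -0.80174781]), 'tvec': array([ 0.19171312, -0.30652745,  1.51220361])}
top {'mtx': array([[542.5791763 ,   0.        , 306.00061139],
       [  0.        , 542.5791763 , 242.09106276],
       [  0.        ,   0.        ,   1.        ]]), 'rvec': array([ 2.18530688, -2.16607093,  0.09163398]), 'tvec': array([-0.02265522,  0.52185673,  1.13695682])}
wrist {'mtx': array([[390.5790472 ,   0.        , 320.87055169],
       [  0.        , 390.5790472 , 235.51479034],
       [  0.        ,   0.        ,   1.        ]]), 'rvec': array([-2.43923656,  1.58247995,  0.21601274]), 'tvec': array([-0.57599705, -0.03340902,  0.3783665 ])}
```

View pics/top0.png

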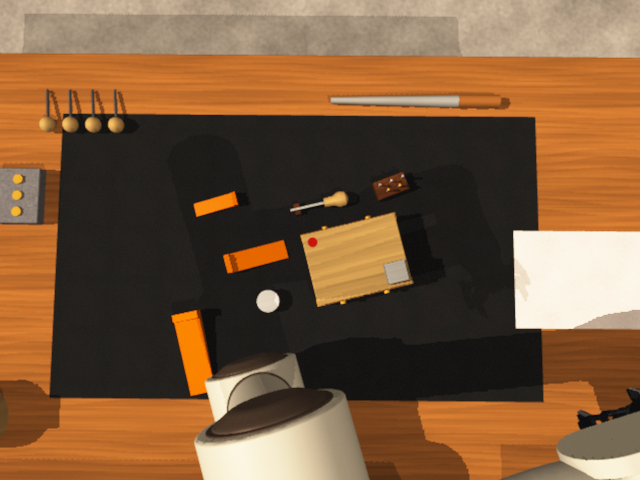

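View pics/scene0.png

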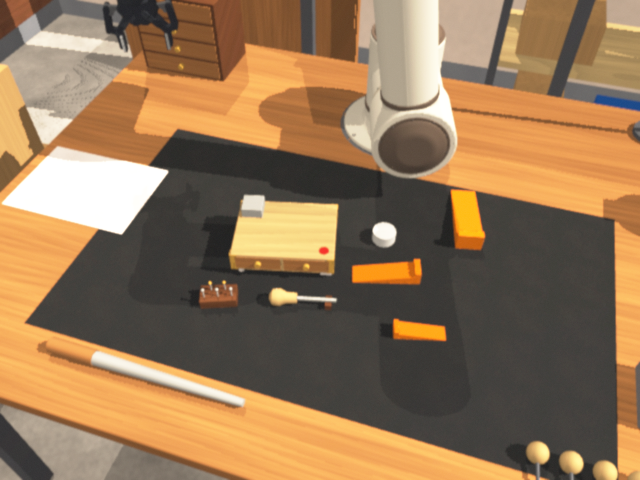

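View pics/wrist0.png

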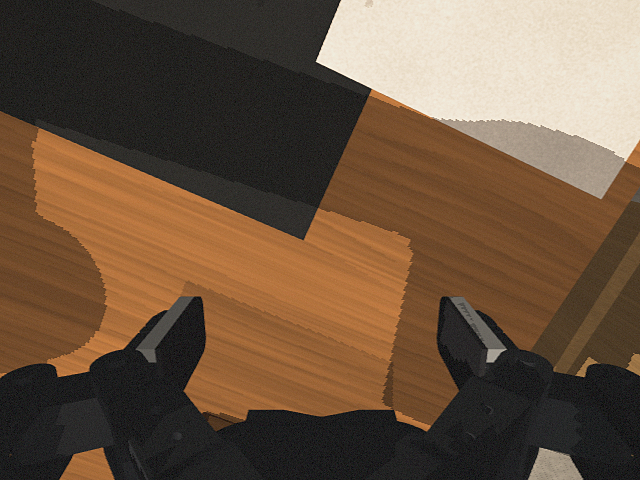

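Candidates for the orange wedge, in the top view: (216,204) is short, (256,256) is middle-sized and in line with the red-dot corner, and (193,352) is large. I choose (256,256) and check it in a crop.

```bash
cat > h.py <<'E'
import numpy as np,cv2
from plant import *
def ray(n,uv,z,p=None):
    p=p or camera_params(n);R,_=cv2.Rodrigues(np.array(p["rvec"]));t=np.array(p["tvec"])
    d=R.T@np.linalg.inv(p["mtx"])@np.array([uv[0],uv[1],1.]);c=-R.T@t
    return c+d*(z-c[2])/d[2]
def proj(n,P,p=None):
    p=p or camera_params(n)
    return cv2.projectPoints(np.array(P,float).reshape(-1,3),np.array(p["rvec"]),np.array(p["tvec"]),p["mtx"],None)[0].reshape(-1,2)
E
python3 - <<'E'
import cv2
a=cv2.imread("pics/top0.png")
cv2.imwrite("pics/crop0.png",cv2.resize(a[185:320,180:425],None,fx=3.25,fy=3.25,interpolation=cv2.INTER_CUBIC))
b=cv2.imread("pics/scene0.png")
cv2.imwrite("pics/crop1.png",cv2.resize(b[180:300,220:440],None,fx=3.6,fy=3.6,interpolation=cv2.INTER_CUBIC))
E
```

```text
(no output)
```

View pics/crop0.png

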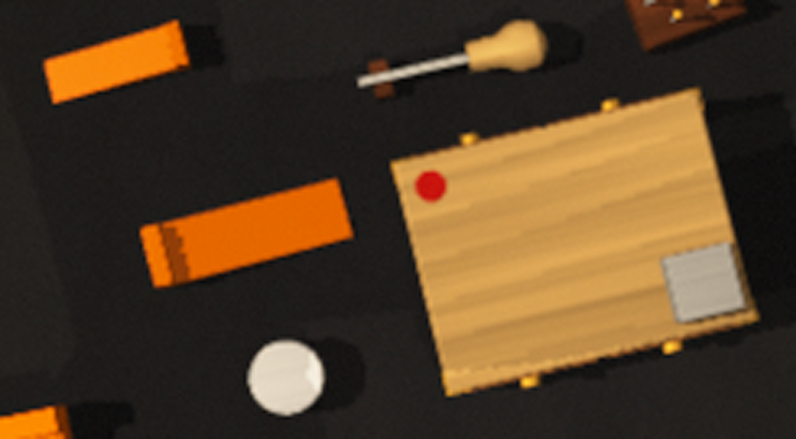

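View pics/crop1.png

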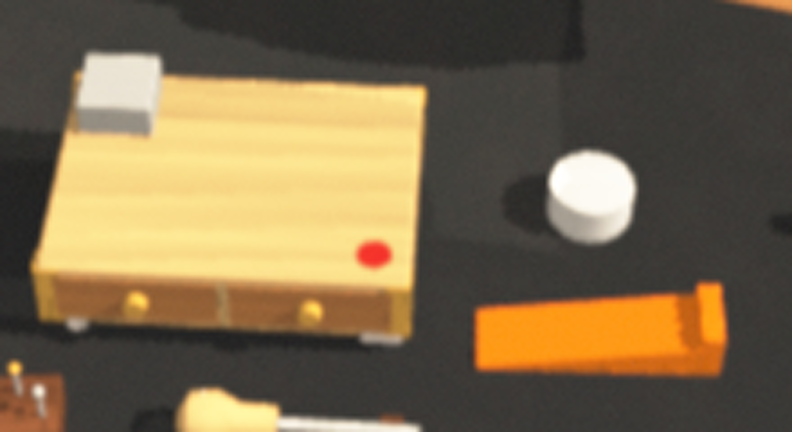

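```bash
cat > fit0.py <<'E'
from h import *
from scipy.optimize import least_squares
c2=lambda U,s,o:np.array([(U[0]+.5)/s-.5+o[0],(U[1]+.5)/s-.5+o[1]])
T=lambda *u:[c2(x,3.25,(180,185)) for x in u]
S=lambda *u:[c2(x,3.6,(220,180)) for x in u]
def W(q,L): 
    c,s=np.cos(q[2]),np.sin(q[2]); L=np.array(L,float)
    return np.c_[q[0]+c*L[:,0]-s*L[:,1], q[1]+s*L[:,0]+c*L[:,1], L[:,2]]
def fit(obs,q0):
    f=lambda q:np.concatenate([(proj(n,W(q,L))-np.array(u)).ravel() for n,L,u in obs])
    r=least_squares(f,q0); return r.x, f(r.x).reshape(-1,2)
ch=[("top",[(.075,.1,.063),(.075,-.1,.063),(-.075,.1,.063),(.055,.08,.063)],T((391,162),(700,90),(447,395),(430,186))),
 ("scene",[(.075,.1,.063),(.075,-.1,.063),(-.075,.1,.063),(.055,.08,.063)],S((413,292),(35,268),(426,88),(374,254)))]
we=[("top",[(.02,.066,.03),(-.02,.066,.03),(.02,-.066,.003),(-.02,-.066,.003)],T((140,229),(155,287),(338,180),(353,238))),
 ("scene",[(.02,.066,.0),(.02,-.066,.003),(-.02,-.066,.003),(-.02,.066,.03)],S((721,375),(476,369),(476,310),(722,285)))]
E
python3 - <<'E'
from fit0 import *
np.set_printoptions(precision=4,suppress=True)
print(proj("top",[(.4,-.1,0),(.4,0,0)]))
for nm,o in(("chest",ch),("wedge",we)):
  for oo in (o,o[:1],o[1:]):
    x,r=fit(oo,[.5,-.05 if nm=="chest" else .15,.2]); print(nm,x,"res",r.round(1).tolist())
  if nm=="chest": C=fit(o,[.5,-.05,.2])[0]
  else: Q=fit(o,[.5,.15,.2])[0]
print("dot,foot",W(C,[(.055,.08,.063),(.06,.085,0)]))
print("edge,heel",W(Q,[(0,-.066,0),(0,.066,.015)]))
R=np.array([[np.cos(C[2]),np.sin(C[2])],[-np.sin(C[2]),np.cos(C[2])]])
for P in W(Q,[(0,-.066,0),(0,.066,.015)]): print("in chest",R@(P[:2]-C[:2]))
print("tin",ray("top",(180+286/3.25,185+377/3.25),.026),ray("scene",(220+591/3.6,180+185/3.6),.026))
E
```

```text
[[343.4821 299.6454]
 [297.1654 299.2271]]
chest [ 0.4861 -0.1218  0.2416] res [[0.6, -0.4], [-0.5, -0.4], [0.2, -1.0], [0.3, -0.6], [-0.3, -1.8], [0.5, -0.8], [0.2, -0.1], [0.8, 0.3]]
chest [ 0.4848 -0.1215  0.2404] res [[0.5, 0.2], [-0.6, 0.3], [0.0, -0.4], [0.1, -0.0]]
chest [ 0.4879 -0.1218  0.2427] res [[-0.5, -1.2], [0.1, -0.1], [-0.1, 0.4], [0.5, 0.9]]
wedge [0.4918 0.0887 0.2767] res [[0.2, -0.4], [0.4, -0.0], [-0.0, -0.6], [0.2, -0.7], [-0.2, 0.0], [0.8, -1.1], [0.8, -0.3], [-0.2, -0.3]]
wedge [0.4909 0.0892 0.2689] res [[0.1, -0.2], [0.1, 0.2], [-0.1, 0.1], [-0.0, -0.0]]
wedge [0.4931 0.0885 0.2863] res [[-0.4, 0.3], [0.6, -0.4], [0.4, 0.4], [-0.5, -0.1]]
dot,foot [[ 0.5203 -0.031   0.063 ]
 [ 0.524  -0.0249  0.    ]]
edge,heel [[0.5098 0.0253 0.    ]
 [0.4738 0.1522 0.015 ]]
in chest [0.0583 0.1371]
in chest [0.0536 0.269 ]
tin [0.3962 0.0611 0.026 ] [0.4011 0.0611 0.026 ]
```

```bash
cat >> h.py <<'E'
from scipy.spatial.transform import Rotation as Ro
def need(P,yaw_y):  # P target TCP; yaw_y = world angle of tool y, tool down
    s=state();R=Ro.from_quat(s["eef_rot"])
    d=R.inv().apply(np.array(P)-s["tool_pos"])*100
    yv=np.array([np.cos(yaw_y),np.sin(yaw_y),0]);z=np.array([0,0,-1.]);x=np.cross(yv,z)
    r=(R.inv()*Ro.from_matrix(np.c_[x,yv,z])).as_rotvec()
    print("shift cm",d.round(2),"turn",r.round(4))
E
python3 - <<'E'
from h import *
need((.462,.1956,.20),.27)
E
```

```text
shift cm [ 50.16 -56.51   3.14] turn [-7.000e-04 -7.000e-04 -1.421e+00]
```

```bash
python3 -m crank '[[[0,50.2,-56.5,0,0,0,-1.42],[0,50.2,-56.5,0,0,0,-1.42],[0,50.2,-56.5,0,0,0,-1.42],[0,50.2,-56.5,0,0,0,-1.42],[0,50.2,-56.5,0,0,0,-1.42],[0,50.2,-56.5,0,0,0,-1.42],[0,50.2,-56.5,0,0,0,-1.42],[0,50.2,-56.5,0,0,0,-1.42]]]' 30; python3 -c "
from h import *
need((.462,.1956,.20),.27)"
```

```text
time: 0.95
tool_pos: [0.355, -0.1418, 0.2314]
eef_rot: [0.688, 0.726, 0.0, 0.0]
ft_force: [1.0, -1.2, 0.0]
finger_gap: 0.0
shift cm [33.11 12.52  3.14] turn [ 0.0004  0.0003 -0.2154]
```

```bash
python3 -m crank '[[[0,33.1,12.5,0,0,0,-0.215],[0,33.1,12.5,0,0,0,-0.215],[0,33.1,12.5,0,0,0,-0.215],[0,33.1,12.5,0,0,0,-0.215],[0,33.1,12.5,0,0,0,-0.215],[0,33.1,12.5,0,0,0,-0.215],[0,33.1,12.5,0,0,0,-0.215],[0,33.1,12.5,0,0,0,-0.215]]]'; python3 - <<'E'
from h import *
s=state();print(s["joint_positions"],s["ft_force"])
p=camera_params("wrist");im=snapshot("wrist")
np.savez("w1.npz",**p)
cv2.imwrite("pics/wrist1.png",im[:,:,::-1])
need((.462,.1956,.01),.27)
E
```

```text
time: 1.75
tool_pos: [0.464, 0.1974, 0.2305]
eef_rot: [0.606, 0.795, -0.0, -0.001]
ft_force: [-0.5, -0.6, -0.2]
finger_gap: 0.0
[ 2.48594799e-01  3.08207336e-03  1.59722159e+00  1.16204558e-03
  1.54226931e+00 -1.95901995e-02] [-0.48386917 -0.62901956 -0.24601206]
shift cm [ 0.03 -0.14 22.05] turn [-0.0015 -0.0005 -0.0024]
```

View pics/wrist1.png

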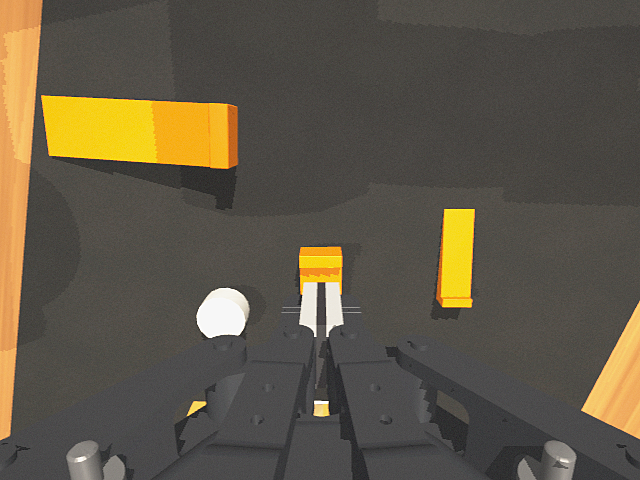

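```bash
python3 - <<'E'
from fit0 import *
p={k:v for k,v in np.load("w1.npz").items()}
Q=[.4918,.0887,.2767]
print(W(Q,[(.02,.066,0),(-.02,.066,0),(.02,.066,.03),(-.02,.066,.03)]).round(4))
print(proj("w",W(Q,[(.02,.066,0),(-.02,.066,0),(.02,.066,.03),(-.02,.066,.03)]),p))
for u in((300,247),(342,247)): print(ray("w",u,0,p),ray("w",u,.03,p))
im=cv2.imread("pics/wrist1.png");cv2.imwrite("pics/wc1.png",cv2.resize(im[235:345,260:385],None,fx=5,fy=5))
E
```

```text
[[0.493  0.1577 0.    ]
 [0.4545 0.1467 0.    ]
 [0.493  0.1577 0.03  ]
 [0.4545 0.1467 0.03  ]]
[[337.13237048 244.41345558]
 [297.01721489 244.7426162 ]
 [338.42549086 253.79318413]
 [295.09311941 254.14598573]]
[0.45799017 0.14523433 0.        ] [0.45716607 0.15460647 0.03      ]
[0.49844024 0.15634801 0.        ] [0.49436216 0.16482611 0.03      ]
```

View pics/wc1.png

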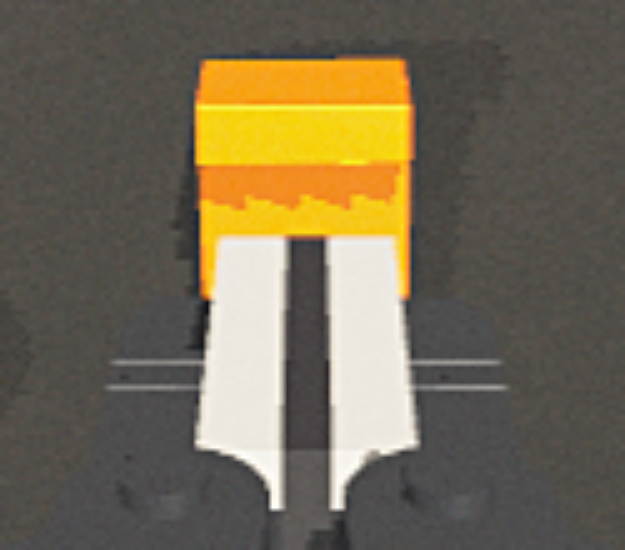

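```bash
python3 -m crank '[[[0,0,0,10,0,0,0],[0,0,0,18,0,0,0],[0,0,0,21,0,0,0],[0,0,0,22,0,0,0],[0,0,0,22,0,0,0],[0,0,0,22,0,0,0],[0,0,0,22,0,0,0]]]'; python3 - <<'E'
from h import *
s=state();print(s["tool_pos"],s["ft_force"]); R=Ro.from_quat(s["eef_rot"]).as_matrix();print(R)
E
```

```text
time: 2.5
tool_pos: [0.4641, 0.1925, 0.0123]
eef_rot: [0.608, 0.794, 0.0, 0.0]
ft_force: [-0.1, -0.3, -0.2]
finger_gap: -0.001
[0.46409903 0.19249597 0.01229205] [-0.12531391 -0.34299398 -0.23853777]
[[-2.60266380e-01  9.65536750e-01  4.42683671e-04]
 [ 9.65536851e-01  2.60266342e-01  1.42318553e-04]
 [ 2.21981339e-05  4.64468132e-04 -9.99999892e-01]]
```

```bash
python3 -m crank '[[[0,-1,0,0,0,0,0],[0,-2,0,0,0,0,0],[0,-2.6,0,0,0,0,0],[0,-3.0,0,0,0,0,0],[0,-3.4,0,0,0,0,0],[0,-3.8,0,0,0,0,0],[0,-4.2,0,0,0,0,0],[0,-4.6,0,0,0,0,0]]]'
python3 -m crank '[[[0,-0.4,0,0,0,0,0],[0,-0.8,0,0,0,0,0],[0,-1.2,0,0,0,0,0],[0,-1.6,0,0,0,0,0],[0,-2,0,0,0,0,0],[0,-2.4,0,0,0,0,0],[0,-2.4,0,0,0,0,0],[0,-2.4,0,0,0,0,0]]]'; python3 - <<'E'
from h import *
s=state();print(s["tool_pos"],s["ft_force"])
im=snapshot("top"); cv2.imwrite("pics/t2.png",cv2.resize(im[185:320,180:425,::-1],None,fx=3.25,fy=3.25,interpolation=cv2.INTER_CUBIC))
im=snapshot("scene"); cv2.imwrite("pics/s2.png",cv2.resize(im[180:300,220:440,::-1],None,fx=3.6,fy=3.6,interpolation=cv2.INTER_CUBIC))
E
```

```text
time: 3.3
tool_pos: [0.4757, 0.1484, 0.0113]
eef_rot: [0.608, 0.794, 0.0, -0.0]
ft_force: [0.9, 0.8, 0.2]
finger_gap: -0.0
time: 4.1
tool_pos: [0.482, 0.1254, 0.0113]
eef_rot: [0.608, 0.794, 0.0, -0.0]
ft_force: [-0.4, -0.0, -0.2]
finger_gap: -0.002
[0.48196867 0.12535019 0.01129897] [-0.4394559  -0.01516224 -0.22651917]
```

View pics/t2.png

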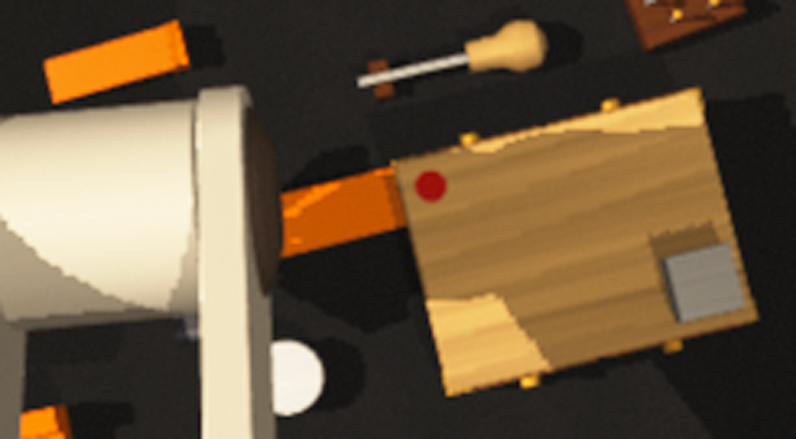

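View pics/s2.png

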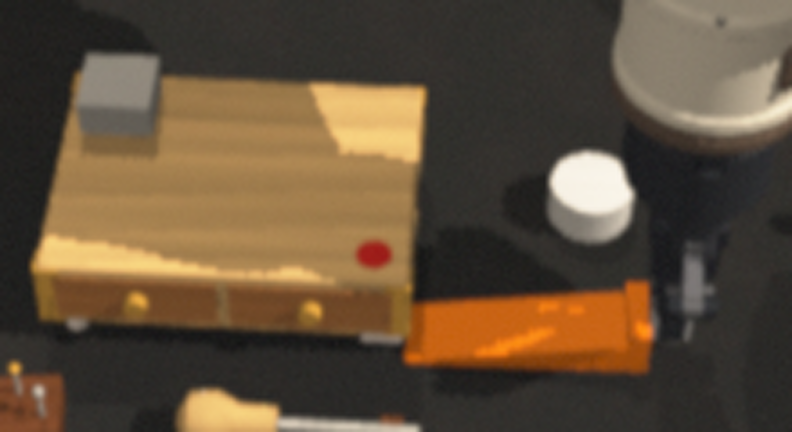

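```bash
python3 -m crank '[[[0,-0.2,0,0,0,0,0],[0,-0.4,0,0,0,0,0],[0,-0.6,0,0,0,0,0],[0,-0.8,0,0,0,0,0],[0,-1.0,0,0,0,0,0],[0,-1.2,0,0,0,0,0]]]'
python3 -m crank '[[[0,-0.2,0,0,0,0,0],[0,-0.4,0,0,0,0,0]]]'
python3 -m crank '[[[0,-0.2,0,0,0,0,0],[0,-0.4,0,0,0,0,0]]]'
```

```text
time: 4.8
tool_pos: [0.4851, 0.1137, 0.0113]
eef_rot: [0.608, 0.794, -0.0, -0.0]
ft_force: [0.3, 0.3, -1.5]
finger_gap: -0.001
time: 5.0
tool_pos: [0.4862, 0.1098, 0.0113]
eef_rot: [0.608, 0.794, 0.0, -0.0]
ft_force: [-0.4, -0.1, -0.1]
finger_gap: 0.003
time: 5.2
tool_pos: [0.4872, 0.106, 0.0113]
eef_rot: [0.608, 0.794, 0.0, -0.0]
ft_force: [0.1, 1.2, -0.9]
finger_gap: -0.004
```

```bash
python3 -m crank '[[[0,-0.2,0,0,0,0,0],[0,-0.3,0,0,0,0,0]]]'; python3 -m crank '[[[0,0,0,0,0,0,0]]]'
```

```text
time: 5.4
tool_pos: [0.488, 0.1031, 0.0113]
eef_rot: [0.608, 0.794, 0.0, -0.0]
ft_force: [0.1, 1.4, 0.0]
finger_gap: 0.005
time: 5.5
tool_pos: [0.488, 0.1031, 0.0113]
eef_rot: [0.608, 0.794, 0.0, -0.0]
ft_force: [-0.6, 0.2, 0.7]
finger_gap: -0.002
```

```bash
for i in 1 2; do :; done; python3 -m crank '[[[0,-0.1,0,0,0,0,0],[0,-0.2,0,0,0,0,0]]]'|grep -E "pos|force"; python3 -m crank '[[[0,-0.1,0,0,0,0,0],[0,-0.2,0,0,0,0,0]]]'|grep -E "pos|force"
```

```text
tool_pos: [0.4885, 0.1013, 0.0114]
ft_force: [-0.7, 1.3, 0.6]
tool_pos: [0.489, 0.0993, 0.0113]
ft_force: [-0.4, 0.5, 0.4]
```

```bash
python3 -m crank '[[[0,-0.1,0,0,0,0,0],[0,-0.2,0,0,0,0,0]]]'|grep -E "pos|force"; python3 -m crank '[[[0,-0.1,0,0,0,0,0],[0,-0.2,0,0,0,0,0]]]'|grep -E "pos|force"
```

```text
tool_pos: [0.4895, 0.0974, 0.0113]
ft_force: [-0.9, 1.0, 1.3]
tool_pos: [0.4901, 0.0955, 0.0113]
ft_force: [-1.3, 0.8, 1.0]
```

```bash
python3 -m crank '[[[0,-0.1,0,0,0,0,0],[0,-0.2,0,0,0,0,0]]]'|grep -E "pos|force"; python3 -m crank '[[[0,-0.1,0,0,0,0,0],[0,-0.2,0,0,0,0,0]]]'|grep -E "pos|force"
```

```text
tool_pos: [0.4906, 0.0935, 0.0114]
ft_force: [0.2, 1.0, -0.3]
tool_pos: [0.4911, 0.0916, 0.0113]
ft_force: [-0.0, 1.1, 1.2]
```

```bash
python3 -m crank '[[[0,-0.1,0,0,0,0,0],[0,-0.2,0,0,0,0,0]]]'|grep -E "pos|force"; python3 -m crank '[[[0,-0.1,0,0,0,0,0],[0,-0.2,0,0,0,0,0]]]'|grep -E "pos|force"
```

```text
tool_pos: [0.4916, 0.0897, 0.0113]
ft_force: [-0.0, 0.2, 1.0]
tool_pos: [0.4922, 0.0877, 0.0113]
ft_force: [0.2, 0.6, 0.7]
```

Still about 1 N. I continue.

```bash
python3 -m crank '[[[0,-0.1,0,0,0,0,0],[0,-0.2,0,0,0,0,0]]]'|grep -E "pos|force"; python3 -m crank '[[[0,-0.1,0,0,0,0,0],[0,-0.2,0,0,0,0,0]]]'|grep -E "pos|force"
```

```text
tool_pos: [0.4927, 0.0858, 0.0113]
ft_force: [0.1, 0.5, 0.9]
tool_pos: [0.4932, 0.0839, 0.0113]
ft_force: [-0.1, 1.0, 0.5]
```

```bash
python3 -m crank '[[[0,-0.1,0,0,0,0,0],[0,-0.2,0,0,0,0,0]]]'|grep -E "pos|force"; python3 -m crank '[[[0,-0.1,0,0,0,0,0],[0,-0.2,0,0,0,0,0]]]'|grep -E "pos|force"
```

```text
tool_pos: [0.4937, 0.0819, 0.0113]
ft_force: [-0.3, 1.4, 0.6]
tool_pos: [0.4942, 0.0803, 0.0113]
ft_force: [-1.0, 6.0, 1.9]
```

```bash
python3 -m crank '[[[0,0,0,0,0,0,0]]]'|grep -E "pos|force"; python3 - <<'E'
from h import *
s=state();print(s["tool_pos"],s["ft_force"])
im=snapshot("scene"); cv2.imwrite("pics/s3.png",cv2.resize(im[180:300,220:440,::-1],None,fx=3.6,fy=3.6,interpolation=cv2.INTER_CUBIC))
im=snapshot("top"); cv2.imwrite("pics/t3.png",cv2.resize(im[185:320,180:425,::-1],None,fx=3.25,fy=3.25,interpolation=cv2.INTER_CUBIC))
E
```

```text
tool_pos: [0.4942, 0.0802, 0.0113]
ft_force: [-0.7, 3.6, 1.5]
[0.49419017 0.08015763 0.01133301] [-0.73032859  3.59850558  1.48781018]
```

View pics/s3.png

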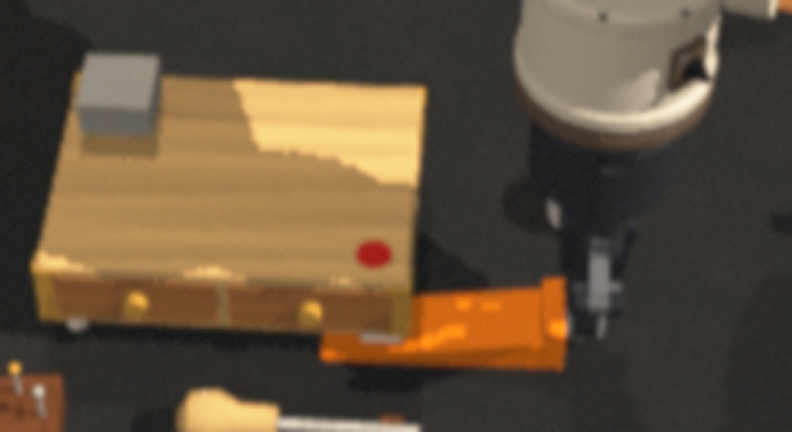

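View pics/t3.png

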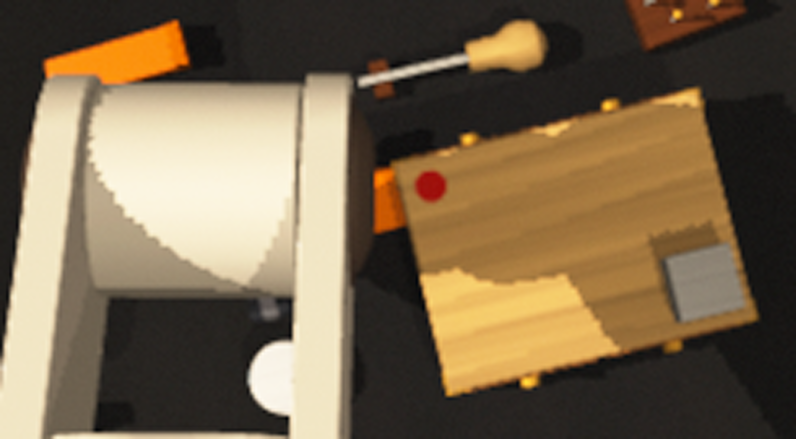

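```bash
python3 -m crank '[[[0,0.5,0,0,0,0,0],[0,2,0,0,0,0,0],[0,2.5,0,-3,0,0,0],[0,2.5,0,-7,0,0,0],[0,2.5,0,-10,0,0,0],[0,2.5,0,-10,0,0,0]]]'; python3 - <<'E'
from h import *
need((.5203,-.031,.095),.265)
E
```

```text
time: 8.7
tool_pos: [0.4892, 0.1053, 0.1153]
eef_rot: [0.608, 0.794, 0.002, 0.002]
ft_force: [0.4, -0.1, -1.2]
finger_gap: -0.001
shift cm [-13.97  -0.58   2.05] turn [ 0.006   0.0013 -0.0004]
```

```bash
python3 -m crank '[[[0,-5,-0.2,0,0,0,0],[0,-10,-0.5,0,0,0,0],[0,-13.5,-0.5,0,0,0,0],[0,-14.0,-0.5,1,0,0,0],[0,-14.0,-0.5,1.5,0,0,0],[0,-14.0,-0.5,1.5,0,0,0]]]'; python3 - <<'E'
from h import *
need((.5203,-.031,.066),.265)
im=snapshot("scene"); cv2.imwrite("pics/s4.png",cv2.resize(im[160:310,210:440,::-1],None,fx=3.4,fy=3.4,interpolation=cv2.INTER_CUBIC))
E
```

```text
time: 9.3
tool_pos: [0.5185, -0.031, 0.0949]
eef_rot: [0.608, 0.794, -0.0, -0.001]
ft_force: [-0.1, 0.1, -0.2]
finger_gap: 0.0
shift cm [-0.05  0.18  2.89] turn [-0.002  -0.0014 -0.0006]
```

View pics/s4.png

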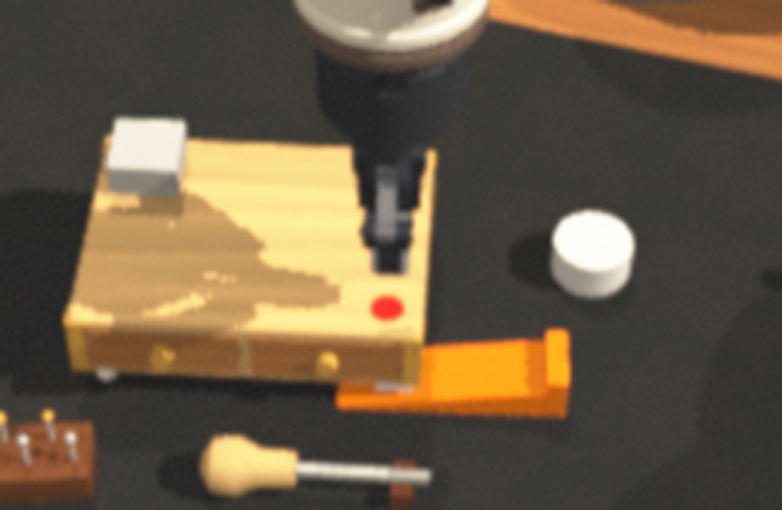

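```bash
python3 -m crank '[[[0,0,0.1,1.5,0,0,0],[0,0,0.1,2.3,0,0,0],[0,0,0.1,2.7,0,0,0],[0,0,0.1,2.7,0,0,0]]]'|grep -E "pos|force"; python3 -m crank '[[[0,0,0,0.1,0,0,0],[0,0,0,0.2,0,0,0]]]'|grep -E "pos|force"
```

```text
tool_pos: [0.5201, -0.0315, 0.069]
ft_force: [-0.6, -0.1, 0.5]
tool_pos: [0.5206, -0.0319, 0.0677]
ft_force: [-0.8, 1.1, 0.5]
```

```bash
python3 -m crank '[[[0,0,0,0.1,0,0,0],[0,0,0,0.1,0,0,0]]]'|grep -E "pos|force"; python3 -m crank '[[[0,0,0,0.1,0,0,0],[0,0,0,0.1,0,0,0]]]'|grep -E "pos|force"; python3 -m crank '[[[0,0,0,0.1,0,0,0],[0,0,0,0.1,0,0,0]]]'|grep -E "pos|force"
```

```text
tool_pos: [0.5204, -0.032, 0.0663]
ft_force: [0.4, -0.1, -0.2]
tool_pos: [0.5203, -0.032, 0.0652]
ft_force: [0.2, 0.1, 0.0]
tool_pos: [0.5203, -0.032, 0.0642]
ft_force: [0.4, 1.5, 0.0]
```

```bash
python3 -m crank '[[[0,0,0,0.05,0,0,0],[0,0,0,0.05,0,0,0]]]'|grep -E "pos|force"
```

```text
tool_pos: [0.5204, -0.032, 0.0638]
ft_force: [0.2, -0.1, 1.1]
```

```bash
python3 -m crank '[[[0,0,0,0.05,0,0,0],[0,0,0,0.05,0,0,0]]]'|grep -E "pos|force";python3 -m crank '[[[0,0,0,0,0,0,0]]]'|grep -E "pos|force"
```

```text
tool_pos: [0.5203, -0.032, 0.0632]
ft_force: [-0.7, -0.2, 0.8]
tool_pos: [0.5203, -0.0319, 0.0633]
ft_force: [0.8, -1.7, -0.3]
```

```bash
python3 -m crank '[[[0,0,0,0.03,0,0,0],[0,0,0,0.03,0,0,0]]]'|grep -E "pos|force";python3 -m crank '[[[0,0,0,0.03,0,0,0],[0,0,0,0.03,0,0,0]]]'|grep -E "pos|force"
```

```text
tool_pos: [0.5204, -0.032, 0.063]
ft_force: [-0.4, 0.1, 0.3]
tool_pos: [0.5204, -0.032, 0.0629]
ft_force: [-1.6, 1.8, 4.5]
```

```bash
python3 -m crank '[[[0,0,0,0,0,0,0],[0,0,0,0,0,0,0]]]'|grep -E "pos|force";python3 -m crank '[[[0,0,0,0.02,0,0,0],[0,0,0,0.02,0,0,0],[0,0,0,0.02,0,0,0]]]'|grep -E "pos|force"
```

```text
tool_pos: [0.5204, -0.032, 0.0629]
ft_force: [-1.9, 0.4, 5.2]
tool_pos: [0.5205, -0.032, 0.0629]
ft_force: [-3.5, 0.9, 8.1]
```

```bash
for k in 1; do python3 -m crank '[[[0,0,0,0,0,0,0],[0,0,0,0,0,0,0],[0,0,0,0,0,0,0]]]'|grep -E "pos|force"; done; python3 - <<'E'
from h import *
for i in range(4):
    im=snapshot("scene" if i%2 else "top"); s=state(); print(s["tool_pos"].round(5),s["ft_force"].round(1))
    if i%2: cv2.imwrite("pics/s5.png",cv2.resize(im[160:310,210:440,::-1],None,fx=3.4,fy=3.4,interpolation=cv2.INTER_CUBIC))
    else: cv2.imwrite("pics/t5.png",cv2.resize(im[185:320,180:425,::-1],None,fx=3.25,fy=3.25,interpolation=cv2.INTER_CUBIC))
E
```

```text
tool_pos: [0.5205, -0.032, 0.0629]
ft_force: [-3.1, 0.2, 8.3]
[ 0.52046 -0.03196  0.06287] [-2.4 -0.   8.5]
[ 0.52046 -0.03198  0.06288] [-2.9  1.3  8.2]
[ 0.52047 -0.03196  0.06288] [-2.7  0.1  9. ]
[ 0.52046 -0.03194  0.06287] [-3.8  1.5  8.7]
```

View pics/s5.png

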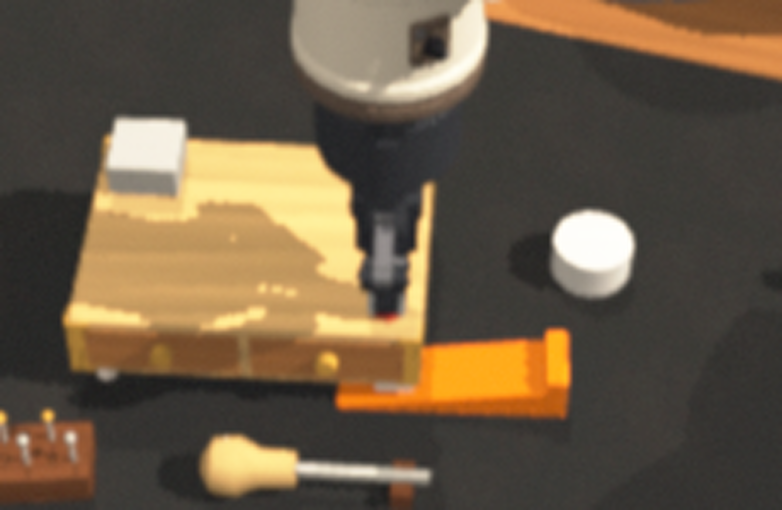

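View pics/t5.png

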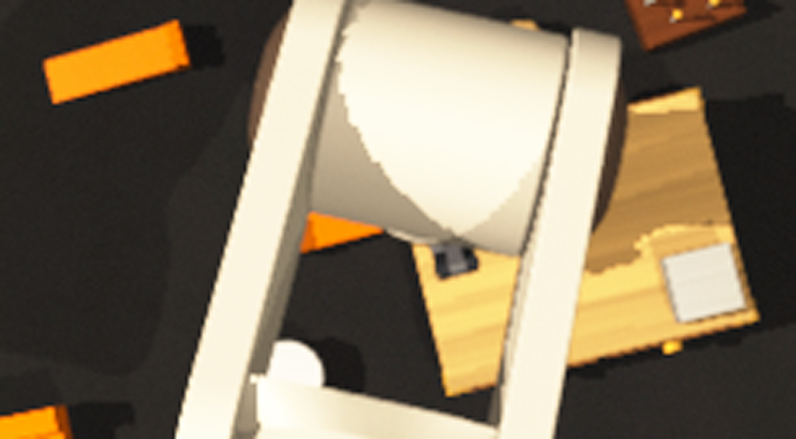

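```bash
python3 -m crank '[[[0,0,0,-0.01,0,0,0],[0,0,0,-0.01,0,0,0],[0,0,0,-0.01,0,0,0],[0,0,0,-0.01,0,0,0]]]'|grep -E "time|pos|force"; python3 -m crank '[[[0,0,0,0,0,0,0],[0,0,0,0,0,0,0],[0,0,0,0,0,0,0],[0,0,0,0,0,0,0]]]'|grep -E "time|pos|force"
```

```text
time: 12.85
tool_pos: [0.5205, -0.032, 0.0629]
ft_force: [-1.8, 0.8, 7.0]
time: 13.25
tool_pos: [0.5205, -0.032, 0.0629]
ft_force: [-2.1, 0.7, 6.3]
```

```bash
python3 -c "
from plant import *
print(state()['ft_force']); finish_job()"
```

```text
[-2.13820109  0.70957248  6.3180032 ]
the job is handed in; nothing more can be done
```

I pushed the middle-sized orange wedge under the short foot and handed the job in at about 13 s, with the shut fingers pressing down on the red dot. The hand-in gave no verdict.

- **Wedge:** I pushed it by the heel with the shut fingers until the push force jumped from about 1 N to 6 N, settling at 3.6 N. By my estimate its thin edge stopped at chest y of about 51 mm, where the wedge is about 10 mm high. That fits the stated gap of 6 to 11 mm.
- **Not shoved:** the chest, tin and graver sat at the same pixels in the camera crops after the push. I did not check the burr block, which was only partly in the crops.
- **Press on the dot:** the fingertips met the top at 63 mm. Under 8.5 N they stayed at 62.9 mm without sinking, so the chest no longer rocks there. I eased off, and the last two readings were 7.0 and 6.3 N down, with the pose steady.
- **What disagreed or was not checked:**
  - A sideways force of about 2 N was left on the fingers at the end.
  - The wrist camera placed the wedge about 3 mm off from the other two cameras, so I aimed between them.
  - I judged level and feet-down from the unchanged pictures and the fingertip height; I did not measure tilt directly.

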